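Set the dimmer lever to its index

ROBOT

A 6-joint arm with a two-finger parallel gripper is mounted at the origin on a cart in front of the work surface, level with it; the furniture and walls round the work are solid. World frame = base frame: x ahead of the robot, y to its left, z up, the work surface at z = 0. Lengths are in m, angles in rad, forces in N, time in s.
With the tool pointing down it reaches from about 0.25 to 0.775 m from the base axis. Payload 4 kg.
Tool frame: the origin (TCP) lies between the finger pads; the fingertips stand 25 mm ahead of it and the grasp point (between the pads) lies 6 mm ahead of it (robot.tip_reach is the z of the fingertips in the tool frame, in m); z points along the fingers, y is the line along which they close (so a half turn about z gives the same grasp; the last joint's range is limited). The gripper opens to 94 mm and grips with 3 to 60 N. Pads are 16 mm wide; open, the fingers measure 119 mm over their backs; the gripper's body (75 mm by 177 mm) begins 78 mm behind the grasp point.
Start: joints at [-1.225, 0.087, 1.371, -0, 1.684, -0.103], TCP at [0.239, -0.496, 0.231] pointing down, gripper open.
Joint ranges: [-3.1, 3.1], [-0.76, 2.03], [0.27, 2.55], [-1.08, 4.22], [0.17, 2.65], [-2.57, 2.57]. Speed limits (rad/s): [2.79, 2.79, 3.14, 3.14, 3.14, 3.14].

INTERFACE

Orientations are given as [roll, pitch, yaw] about the fixed x, y, z axes, in that order (R = Rz(yaw) Ry(pitch) Rx(roll)).
In Python, from bench import robot gives the robot as it stands. The module is installed in compiled form; this text tells all that it offers.
- The arm moves only by the shell command python3 -m handwheel 'ROWS'. ROWS is JSON, a list of rows, each a list of 3 entries, a list of its own where there are three numbers: the turn, a rotation vector about the world's x, y, z in units of 90 degrees (1.0 is 90 degrees), then the shift along the world's x, y, z in units of 0.05 m (1.0 is 0.05 m), then the closure, from 0 (fully open) to 1 (shut). A call has 1 to 5 rows; each row shifts and turns the commanded pose from where the row before left it; what a row does not reach is not made up. A row lasts 1/10 s, in which the tool goes at most 50 mm and 8.59 degrees, less where a joint would pass 70% of its speed; a pose out of reach is approached as far as the arm can. A call with a number of a shift or a turn outside -1 to 1 is refused whole. A call with a gripper value outside its range is refused whole. The fingers move at their own pace and stop on an object; the grip force is fixed at half the most. Time passes only in rows, so rows that do not move let the fingers close. It gives the time, the measured TCP pose, the force, the opening and the grip force at its end, in the units of the state.
- robot.get_obs(): the state, without advancing time (a new reading comes with each control period).
- robot.snapshot(name): name is "scene" or "side" or "wrist"; returns (picture, depth): 420x560x3 uint8, red, green, blue; 420x560 float32, m along the optical axis (not along the pixel's ray), 0 where there is no reading.
- robot.calibration(name): a dict with "mtx" (3x3 intrinsics, pixels), "extrinsics" (4x4, takes a point from camera to world coordinates); the wrist camera has in their place "hand_eye" (4x4, takes a point from camera to tool coordinates, whose origin is the TCP and whose axes are the flange's). Camera axes: x right, y down, z forward; pixel columns grow to the right and rows downward; lengths in m; the calibration is good to about 2 mm. The wrist camera is an equidistant fisheye: a pixel r from the principal point sees the ray r / f radians off the axis. A picture is of the moment at which its call begins: read the wrist's pose just before it. calibration takes no time and is no camera call.
- robot.close_job(): hands the job in; it is judged then, once.
Trained networks look in the newest picture that a camera, given by its name, has taken for a name from the list of things; names that differ only in an ending like _2 or _b are one class to them, and where a whole thing is asked for, a point or a joint stands for the part that bears it (a point fixed in the world has none). Each returns a list of dicts, best first, with "p" (0 to 1); they miss things now and then, are a little off and sometimes report something else, mostly with a low value. They report only what shows in the picture. A call takes as long as a camera call.
- robot.boxes_of(query, camera): "bbox" ([left, top, right, bottom] in pixels, round what is visible of it).
The state is a dict: "time": time; "joint_positions": joint angles; "qvel": joint speeds; "joint_torque": joint torques, N m; "tool_pos": TCP position; "ee_rot": TCP orientation; "wrist_force": force on the tool from outside, world axes, zero at the start; "wrist_torque": the same for the moment, N m; "width": finger opening in m; "finger_force": force on a finger pad.
Only numpy, scipy, OpenCV 4.12 (cv2) and the standard library are available. Lean on these libraries where they do the work, as an engineer would, in place of code of your own. Each camera call takes 0.05 s, during which the arm holds its last target. There are 200 camera calls.

TASK

Two lamp dimmers stand on the bench. Turn up the one with the yellow knob: swing its lever clockwise round its pivot until it lies in line above the red index hand of the same dimmer, and let go of it there. Do not shift that red hand, and leave the lever with the blue knob where it is.

Things in the scene. Friction and masses are not known exactly. Their poses are not given: they have to be found in the camera images.
- amber_knob (a point): centre of the yellow knob: upright, round, 22 mm across, z = 72 to 115 mm, on the free end of a flat dark lever (10 mm wide, z = 64 to 70 mm) that swings level about a vertical pivot, knob axis 65 mm from it. Friction (2 N at the knob) holds it where left; no spring. Starts near the left end of its half-circle; clockwise from above = left end, then away from the robot, then right end
- amber_pivot (a point): pivot axis of the yellow-knob lever and of its red index hand, at the height of the case's top (50 mm). The case is a fixed grey box 140 mm deep, 190 mm wide, 50 mm tall, with a pale half-round scale on top; the pivot lies 35 mm nearer the robot than its middle. x points to the rear of the case (away from the robot, give or take some yaw), y to its left
- amber_index_tip (a point): outer end of the red index hand of the yellow-knob dimmer: flat, 6 to 9 mm wide, lying over the scale, on the same pivot, ending 84 mm from it at z = 55 mm (the lever passes 7 mm above it). Turns stiffly; not to be shifted. Stands clockwise of the lever's start. The lever is right when knob and tip lie in the same direction from the pivot
- blue_knob (a point): centre of the blue knob of the other dimmer, same in build and size, with its own red hand: leave its lever alone

How it is judged:
At the end, for the whole second after the job is handed in: The yellow-knob lever lies over its red index hand, within 10 degrees about the pivot, and stays there, released (angle between the y axis of amber_knob and the y axis of amber_index_tip, either way round below 0.175 rad); the robot touches nothing.
It fails at once if the red index hand of the yellow-knob dimmer is shifted (its tip by more than 12 mm) (distance of amber_index_tip from where it was at the start of the episode above 0.012 m).
It fails at once if the blue-knob lever is moved (its knob by more than 10 mm) (distance of blue_knob from where it was at the start of the episode above 0.01 m).
It also fails if it takes over 32 s, if anything falls off the work surface, if the arm or the gripper's body presses on something with over 40 N, if the wrist force passes 120 N, or if a joint passes its speed limit or range.

## Working session

There is one attempt and no reset: what is moved stays moved. The work goes in short steps, Python scripts to look and compute and a shell command to move; the robot and the scene stay as the last step left them, time stands still between calls to the robot, and variables do not carry over. Pictures are saved under pics/ and viewed, at most 10 in all, crops included, and the job is handed in when it is done.

```bash
mkdir -p pics; cat > h.py <<'E'
import numpy as np, cv2
from bench import robot
def cloud(name,d):
    c=robot.calibration(name);K=np.array(c["mtx"]);T=np.array(c["extrinsics"])
    v,u=np.mgrid[:420,:560]
    P=np.stack([(u-K[0,2])/K[0,0]*d,(v-K[1,2])/K[1,1]*d,d],-1)
    return P@T[:3,:3].T+T[:3,3]
E
python3 - <<'E'
from h import *
ims=[]
for n in("scene","side"):
    im,d=robot.snapshot(n);np.savez(n,im=im,d=d);ims.append(im)
    for q in("amber_knob","blue_knob","amber_index_tip","amber_pivot"):
        print(n,q,[(np.round(b["bbox"]),round(b["p"],2)) for b in robot.boxes_of(q,n)[:3]])
    cv2.imwrite(f"pics/{n}.png",im[:,:,::-1])
    P=cloud(n,d);hsv=cv2.cvtColor(im,cv2.COLOR_RGB2HSV).astype(int);H,S,V=hsv[...,0],hsv[...,1],hsv[...,2]
    for nm,m in(("yel",(H>18)&(H<35)&(S>120)&(V>80)),("red",((H<8)|(H>172))&(S>130)&(V>60)),("blue",(H>98)&(H<125)&(S>130)&(V>60))):
        k,l,st,ce=cv2.connectedComponentsWithStats(m.astype(np.uint8))
        for i in range(1,k):
            if st[i,4]>25:
                q=P[(l==i)&(d>0)]
                print(n,nm,st[i],np.round(np.median(q,0),3),np.round(q.min(0),3),np.round(q.max(0),3))
print(robot.get_obs()["time"])
E
```

```text
scene amber_knob [(array([193., 206., 242., 235.]), 0.66)]
scene blue_knob [(array([354., 141., 374., 184.]), 0.69)]
scene amber_index_tip [(array([203., 214., 226., 220.]), 0.56)]
scene amber_pivot [(array([164., 188., 288., 279.]), 0.69)]
scene yel [370 136  52  35 584] [ 0.542 -0.399  0.019] [ 0.496 -0.434 -0.001] [ 0.648 -0.372  0.033]
scene yel [193 206  13  25 270] [0.59  0.166 0.1  ] [0.585 0.141 0.05 ] [0.652 0.173 0.117]
scene yel [350 240  22  16 161] [ 0.403 -0.066  0.013] [ 0.398 -0.1    0.001] [ 0.412 -0.046  0.018]
scene red [205 212  19  11  45] [0.621 0.116 0.056] [0.59  0.11  0.051] [0.639 0.153 0.106]
scene red [218 259   9   8  44] [0.535 0.163 0.028] [0.533 0.154 0.018] [0.538 0.171 0.034]
scene blue [353 143  11  20 167] [ 0.549 -0.23   0.098] [ 0.542 -0.259  0.051] [ 0.579 -0.225  0.117]
scene blue [121 356  25  15  57] [0.483 0.374 0.006] [0.468 0.36  0.004] [0.487 0.395 0.008]
side amber_knob []
side blue_knob [(array([245., 270., 296., 303.]), 0.62)]
side amber_index_tip [(array([257., 184., 321., 251.]), 0.67)]
side amber_pivot [(array([260., 185., 319., 254.]), 0.71)]
side yel [282 185   7  17  94] [0.597 0.154 0.1  ] [0.59  0.149 0.074] [0.606 0.161 0.117]
side yel [203 267   8  16  74] [ 0.408 -0.079  0.014] [ 0.402 -0.102  0.01 ] [ 0.414 -0.054  0.017]
side yel [273 385   6  13  27] [ 0.518 -0.391  0.03 ] [ 0.515 -0.399  0.028] [ 0.523 -0.379  0.034]
side yel [377 409   3  11  29] [ 0.646 -0.436  0.03 ] [ 0.643 -0.442  0.027] [ 0.649 -0.43   0.033]
side red [395 326   8   6  34] [ 0.733 -0.29   0.035] [ 0.726 -0.294  0.031] [ 0.739 -0.286  0.038]
side red [273 398   8   7  35] [ 0.518 -0.409  0.034] [ 0.513 -0.413  0.03 ] [ 0.523 -0.404  0.035]
side red [269 409   8   8  32] [ 0.512 -0.426  0.034] [ 0.507 -0.43   0.032] [ 0.516 -0.42   0.035]
side blue [285 272  10   7  56] [ 0.555 -0.241  0.116] [ 0.548 -0.248  0.112] [ 0.563 -0.232  0.117]
0.5
```

View pics/scene.png

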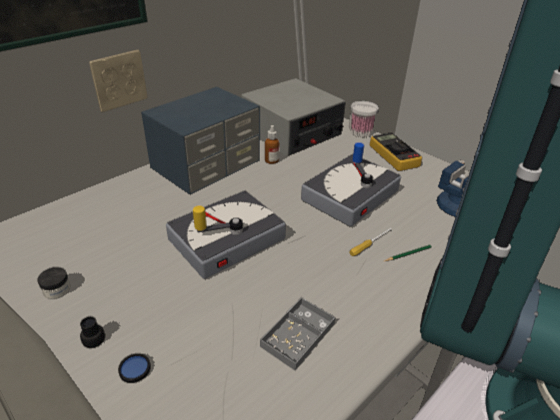

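View pics/side.png

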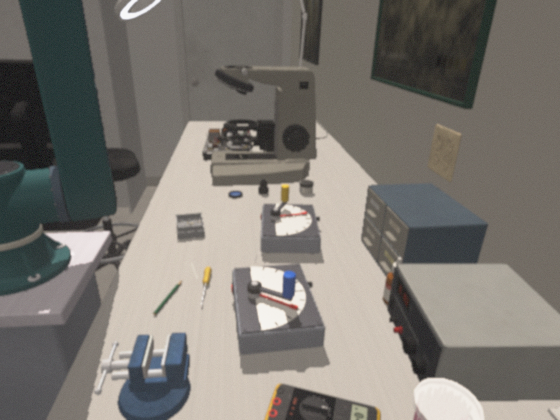

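The scene view shows the yellow knob at (199,218), its hub at (236,224) and the red hand between them, slightly farther from the robot. The side view shows the same hand from about (280,217) to (308,213). Next I'll put numbers on these.

```bash
python3 - <<'E'
from h import *
for n,(x0,y0,x1,y1) in(("scene",(160,185,295,280)),("side",(255,180,325,258))):
    z=np.load(n+".npz");im,d=z["im"],z["d"];P=cloud(n,d)
    c=robot.calibration(n);K=np.array(c["mtx"]);T=np.array(c["extrinsics"]);print(n,"cam",T[:3,3].round(2))
    R=np.zeros((420,560),bool);R[y0:y1,x0:x1]=1
    I=im.astype(int)
    red=R&(I[...,0]>1.6*I[...,1])&(I[...,0]>1.6*I[...,2])&(I[...,0]>70)
    v,u=np.nonzero(red)
    r=np.stack([(u-K[0,2])/K[0,0],(v-K[1,2])/K[1,1],1+0*u],-1)@T[:3,:3].T
    Q=T[:3,3]+r*((.055-T[2,3])/r[:,2])[:,None]
    q=Q[(abs(P[red][:,2]-.055)<.006)]
    if len(q):
        vx,vy,cx,cy=cv2.fitLine(q[:,:2].astype(np.float32),cv2.DIST_HUBER,0,.01,.01).ravel()
        print("red n",len(q),"dir",np.degrees(np.arctan2(vy,vx)),cx,cy,"ends",q[q[:,0].argmin()].round(3),q[q[:,0].argmax()].round(3))
    yel=R&(I[...,0]>1.5*I[...,2])&(I[...,1]>1.3*I[...,2])&(I[...,0]>90)
    p=P[yel&(P[...,2]>.112)&(P[...,2]<.12)];print("knob top",len(p),p.mean(0).round(4),p.min(0).round(3),p.max(0).round(3))
    top=R&(P[...,2]>.046)&(P[...,2]<.054)
    p=P[top]; print("case rect",cv2.minAreaRect((p[:,:2]*1000).astype(np.float32)))
    hub=R&(P[...,2]>.060)&~yel&~red; p=P[hub]
    dark=hub&(I.max(-1)<70)
    print("dark z>60",dark.sum(),[P[dark&(P[...,2]>a)].mean(0).round(4) for a in(.06,.072,.076,.08) if (dark&(P[...,2]>a)).any()])
    cv2.imwrite(f"pics/{n}_c.png",cv2.resize(im[y0:y1,x0:x1,::-1],None,fx=5,fy=5,interpolation=2))
a=cv2.imread("pics/scene_c.png");b=cv2.imread("pics/side_c.png");
h=max(a.shape[0],b.shape[0]);c=np.zeros((h,a.shape[1]+b.shape[1],3),np.uint8);c[:a.shape[0],:a.shape[1]]=a;c[:b.shape[0],a.shape[1]:]=b
cv2.imwrite("pics/crop.png",cv2.resize(c,(800,int(800*h/c.shape[1]))))
E
```

```text
scene cam [0.05 0.51 0.6 ]
red n 51 dir 9.797134 0.6209444 0.11519636 ends [0.597 0.108 0.055] [0.645 0.115 0.055]
knob top 77 [0.5949 0.1628 0.1148] [0.586 0.152 0.112] [0.605 0.172 0.117]
case rect ((600.8880004882812, 101.89039611816406), (187.76422119140625, 137.97250366210938), 84.57209777832031)
dark z>60 204 [array([0.5452, 0.1421, 0.0949]), array([0.4527, 0.1926, 0.1849]), array([0.047 , 0.5106, 0.5995]), array([0.047 , 0.5106, 0.5995])]
side cam [ 0.47 -0.76  0.47]
red n 11 dir 11.131695 0.62263757 0.11713191 ends [0.584 0.111 0.055] [0.65  0.125 0.055]
knob top 28 [0.5976 0.159  0.1154] [0.588 0.151 0.113] [0.607 0.169 0.117]
case rect ((602.920654296875, 99.10826110839844), (188.84149169921875, 137.71055603027344), 84.48590087890625)
dark z>60 22 [array([0.5628, 0.0554, 0.086 ]), array([ 0.5345, -0.1915,  0.2055]), array([ 0.4704, -0.7584,  0.4712]), array([ 0.4704, -0.7584,  0.4712])]
```

View pics/crop.png

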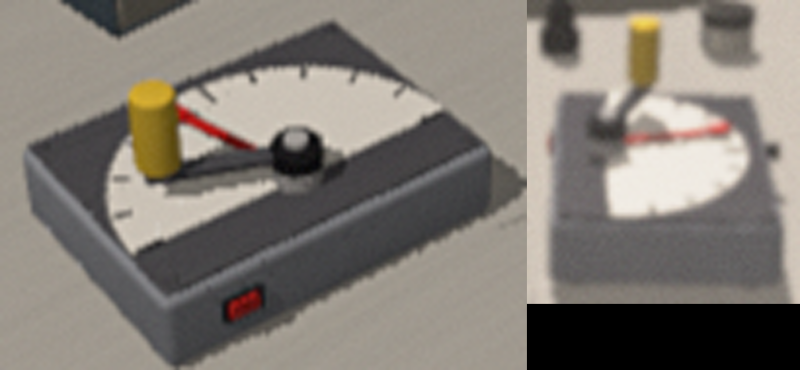

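The scene crop confirms the hand lies between the knob (153,130) and straight ahead of the robot, and the hub is at (297,150). Fits: pivot ≈ (0.567, 0.104), knob at 63° with radius 64 mm (65 expected), hand at about 12°. Next is a check of the cabinet clearance and tool yaw.

```bash
python3 - <<'E'
from h import *
z=np.load("scene.npz");P=cloud("scene",z["d"])
p=P[(P[...,2]>.14)&(P[...,2]<.4)&(P[...,0]>.5)&(P[...,1]>-.35)];print(p.min(0),p[p[:,0].argmin()],np.percentile(p[:,2],[1,50,99]))
o=robot.get_obs();print(o["tool_pos"],o["ee_rot"],o["width"])
from scipy.spatial.transform import Rotation as Ro
print(Ro.from_euler("xyz",o["ee_rot"]).as_matrix().round(2))
E
python3 -m handwheel '[[[0,0,0],[0.5,1,0],0],[[0,0,0],[0.5,1,0],0],[[0,0,0],[0.5,1,0],0],[[0,0,0],[0.5,1,0],0],[[0,0,0],[0.5,1,0],0]]'
```

```text
[ 0.778792   -0.34995893  0.14001197] [0.778792   0.04974411 0.14455873] [0.14195866 0.25159156 0.39234974]
[ 0.23860978 -0.49555006  0.2304556 ] [3.14156352e+00 2.37480271e-05 4.48754374e-01] 0.09394431346511979
[[ 0.9   0.43 -0.  ]
 [ 0.43 -0.9  -0.  ]
 [-0.    0.   -1.  ]]
time: 1.0
tool_pos: [0.3509, -0.2702, 0.2307]
ee_rot: [3.141, -0.0, 0.448]
wrist_force: [1.1, -0.8, -1.3]
width: 0.0941
finger_force: 0.0
```

```bash
python3 -m handwheel '[[[0,0,0.08],[0.48,0.85,0],0],[[0,0,0.08],[0.48,0.85,0],0],[[0,0,0.08],[0.48,0.85,0],0],[[0,0,0.08],[0.48,0.85,0],0],[[0,0,0.09],[0.48,0.85,0],0]]'
python3 -m handwheel '[[[0,0,0],[0.48,0.85,0],0],[[0,0,0],[0.48,0.85,0],0],[[0,0,0],[0.48,0.85,0],0],[[0,0,0],[0.48,0.85,0],0],[[0,0,0],[0,0,0],0]]'
```

```text
time: 1.5
tool_pos: [0.4711, -0.0575, 0.2309]
ee_rot: [3.14, -0.0, 1.099]
wrist_force: [1.0, -1.0, -0.1]
width: 0.0938
finger_force: 0.0
time: 2.0
tool_pos: [0.5677, 0.1155, 0.2289]
ee_rot: [-3.14, -0.001, 1.099]
wrist_force: [0.1, -0.1, -0.5]
width: 0.0942
finger_force: 0.0
```

```bash
python3 - <<'E'
from h import *
o=robot.get_obs();im,d=robot.snapshot("wrist");np.savez("w",im=im,d=d,p=o["tool_pos"],r=o["ee_rot"])
c=robot.calibration("wrist");print({k:np.round(v,3).tolist() for k,v in c.items()})
print(o["tool_pos"])
cv2.imwrite("pics/w.png",im[:,:,::-1])
E
```

```text
{'mtx': [[325.192, 0.0, 274.318], [0.0, 325.192, 208.804], [0.0, 0.0, 1.0]], 'hand_eye': [[-0.001, -0.958, -0.285, 0.084], [1.0, -0.001, -0.0, 0.001], [-0.0, -0.285, 0.958, -0.154], [0.0, 0.0, 0.0, 1.0]]}
[0.5677201  0.11545083 0.22893927]
```

View pics/w.png

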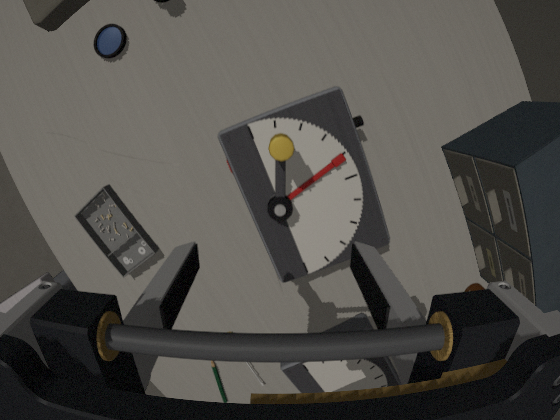

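The wrist view shows the knob at (281,148), the hub at (280,209), and the red hand running from the hub to its tip at (344,157).

```bash
cat >> h.py <<'E'
from scipy.spatial.transform import Rotation as Ro
def wpix(w,uv,z):
    c=robot.calibration("wrist");K=np.array(c["mtx"]);H=np.array(c["hand_eye"])
    a=(np.array(uv,float)-K[:2,2])/K[0,0];t=np.linalg.norm(a,axis=1,keepdims=True)
    r=np.hstack([a/t*np.sin(t),np.cos(t)])
    R=Ro.from_euler("xyz",w["r"]).as_matrix();o=R@H[:3,3]+w["p"];r=r@H[:3,:3].T@R.T
    return o+r*((z-o[2])/r[:,2])[:,None]
def analyse(w,pivot=None):
    I=w["im"].astype(int);m=(I[...,0]>1.8*I[...,1])&(I[...,0]>1.8*I[...,2])&(I[...,0]>90);m[:,:240]=0;m[250:]=0
    k,l,st,ce=cv2.connectedComponentsWithStats(m.astype(np.uint8));j=1+st[1:,4].argmax()
    v,u=np.nonzero(l==j);q=wpix(w,np.c_[u,v],.055)
    vx,vy,cx,cy=cv2.fitLine(q[:,:2].astype(np.float32),cv2.DIST_HUBER,0,.01,.01).ravel()
    y=(I[...,0]>1.6*I[...,2])&(I[...,1]>1.3*I[...,2])&(I[...,0]>90);y[250:]=0
    k,l,st,ce=cv2.connectedComponentsWithStats(y.astype(np.uint8));j=1+st[1:,4].argmax()
    kn=wpix(w,[ce[j]],.114)[0]
    print("red dir",np.degrees(np.arctan2(vy,vx)),"centre",cx,cy,"xmin/max",q[q[:,0].argmin()].round(4),q[q[:,0].argmax()].round(4))
    print("knob px",ce[j],kn.round(4))
    return kn
E
python3 - <<'E'
from h import *
w=np.load("w.npz");kn=analyse(w)
for z in(.07,.078):print("hub",wpix(w,[[280,209]],z).round(4))
E
```

```text
red dir 11.366925 centre 0.6335655 0.11833179 xmin/max [0.6124 0.1164 0.055 ] [0.6514 0.1182 0.055 ]
knob px [280.79017013 147.15879017] [0.5993 0.164  0.114 ]
hub [[0.5693 0.1048 0.07  ]]
hub [[0.5703 0.107  0.078 ]]
```

```bash
python3 -m handwheel '[[[0,0,0],[0.3,0.47,0],0],[[0,0,0],[0.3,0.47,0],0],[[0,0,0],[0,0,-0.8],0],[[0,0,0],[0,0,-0.8],0],[[0,0,0],[0,0,-0.5],0]]'
python3 -m handwheel '[[[0,0,0],[0,0,-0.4],0],[[0,0,0],[0,0,0],0],[[0,0,0],[0,0,0],0.5],[[0,0,0],[0,0,0],0.6],[[0,0,0],[0,0,0],0.65]]'
```

```text
time: 2.55
tool_pos: [0.5947, 0.1557, 0.1225]
ee_rot: [-3.139, 0.003, 1.091]
wrist_force: [-0.3, -0.0, -1.2]
width: 0.0942
finger_force: 0.0
time: 3.05
tool_pos: [0.5975, 0.1574, 0.1078]
ee_rot: [3.138, -0.002, 1.092]
wrist_force: [0.7, -0.4, -0.1]
width: 0.0735
finger_force: 0.0
```

```bash
python3 -m handwheel '[[[0,0,0],[0,0.08,0],0.7],[[0,0,0],[0,0,0],1],[[0,0,0],[0,0,0],1],[[0,0,0],[0,0,0],1],[[0,0,0],[0,0,0],1]]'
python3 -m handwheel '[[[0,0,0],[0,0,0],1],[[0,0,0],[0,0,0],1],[[0,0,0],[0,0,0],1]]'
```

```text
time: 3.55
tool_pos: [0.5964, 0.1616, 0.1054]
ee_rot: [-3.142, 0.0, 1.093]
wrist_force: [-0.6, -0.2, -1.0]
width: 0.0334
finger_force: 0.0
time: 3.85
tool_pos: [0.5966, 0.1615, 0.1054]
ee_rot: [3.141, -0.0, 1.093]
wrist_force: [0.7, 0.9, 0.2]
width: 0.0214
finger_force: 30.0
```

```bash
python3 -m handwheel '[[[0,0,-0.057],[0.10,-0.056,0],1],[[0,0,-0.057],[0.095,-0.065,0],1],[[0,0,-0.057],[0.089,-0.073,0],1],[[0,0,-0.057],[0.082,-0.081,0],1],[[0,0,-0.057],[0.074,-0.088,0],1]]'
```

```text
time: 4.35
tool_pos: [0.6181, 0.1437, 0.1054]
ee_rot: [-3.14, 0.001, 0.642]
wrist_force: [-1.9, 0.3, 1.1]
width: 0.0214
finger_force: 30.0
```

Forces are low, so I'll carry on.

```bash
python3 -m handwheel '[[[0,0,-0.057],[0.066,-0.094,0],1],[[0,0,-0.057],[0.057,-0.10,0],1],[[0,0,-0.057],[0.048,-0.105,0],1],[[0,0,-0.057],[0.039,-0.108,0],1],[[0,0,-0.057],[0.029,-0.112,0],1]]'
python3 -m handwheel '[[[0,0,0],[0,0,0],1],[[0,0,0],[0,0,0],1]]'
```

```text
time: 4.85
tool_pos: [0.6297, 0.1181, 0.1054]
ee_rot: [-3.14, 0.001, 0.194]
wrist_force: [-2.0, 0.6, 1.3]
width: 0.0216
finger_force: 30.0
time: 5.05
tool_pos: [0.6298, 0.1176, 0.1054]
ee_rot: [-3.141, 0.001, 0.199]
wrist_force: [-1.8, -0.1, 0.5]
width: 0.0219
finger_force: 30.0
```

Now I'll release, rise, back off towards the robot and check.

```bash
python3 -m handwheel '[[[0,0,0],[0,0,0],0.5],[[0,0,0],[0,0,0],0.4],[[0,0,0],[0,0,0],0.3],[[0,0,0],[0,0,0],0],[[0,0,0],[0,0,0],0]]'
python3 -m handwheel '[[[0,0,0],[0,0,0.8],0],[[0,0,0],[0,0,0.8],0],[[0,0,0],[0,0,0.8],0],[[0,0,0],[-0.5,0,0.3],0],[[0,0,0],[-0.5,0,0],0]]'
python3 -m handwheel '[[[0,0,0],[-0.5,0,0],0],[[0,0,0],[0,0,0],0],[[0,0,0],[0,0,0],0]]'
python3 - <<'E'
from h import *
o=robot.get_obs();im,d=robot.snapshot("wrist");np.savez("w2",im=im,d=d,p=o["tool_pos"],r=o["ee_rot"])
w=np.load("w2.npz");kn=analyse(w);p=np.array([.5685,.105])
print(np.degrees(np.arctan2(*(kn[:2]-p)[::-1])),np.linalg.norm(kn[:2]-p))
cv2.imwrite("pics/w2.png",im[:,:,::-1])
E
```

```text
time: 5.55
tool_pos: [0.6305, 0.1175, 0.1055]
ee_rot: [3.141, -0.0, 0.198]
wrist_force: [-0.1, -0.7, -0.5]
width: 0.0579
finger_force: 0.0
time: 6.05
tool_pos: [0.5818, 0.1175, 0.2449]
ee_rot: [3.141, -0.008, 0.197]
wrist_force: [0.2, 0.0, 0.2]
width: 0.0937
finger_force: 0.0
time: 6.35
tool_pos: [0.5557, 0.1175, 0.2409]
ee_rot: [3.141, -0.002, 0.198]
wrist_force: [0.2, -0.1, -0.3]
width: 0.0942
finger_force: 0.0
red dir -39.931553 centre 0.6463808 0.122666046 xmin/max [0.6428 0.1248 0.055 ] [0.6515 0.1192 0.055 ]
knob px [290.65189873 124.54008439] [0.6334 0.1189 0.114 ]
12.088699581546507 0.06641693984751001
```

View pics/w2.png

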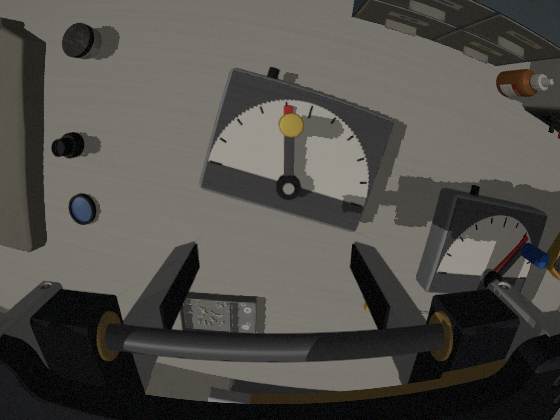

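The knob (291,124) covers the hand, whose red tip shows just beyond it at (289,108), in line with the hub (288,187). The lever is at about 12° and so is the hand. The gripper is clear.

```bash
python3 -c "
from bench import robot
print(robot.close_job())"
```

```text
the job is handed in; nothing more can be done
None
```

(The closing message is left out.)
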